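# Open the tester tin with the unknown thread

### The job

Open the tester candle tin on the wooden board, the one whose lid has an upright bar grip, so a customer can smell the candle. The lid is a twist-lock lid that may be right- or left-handed and you cannot see which: try turning it one way, and if it soon comes up against a stop turn it the other way until it is free, then lift it off. Finish while still holding the lid in the gripper, level, over the board and at least 6 cm above where it sat; do not let go or put it down, and leave the matchbox, the tea light and the brass cup where they are.

Things in the scene. Friction and masses are not known exactly. Their poses are not given: they have to be found in the camera images.
- stand: Dark wooden board, 110 x 270 x 18 mm, screwed down, with two equal aluminium candle tins (72 mm across, neck rim 98 mm above the table) fixed on it at y = +80 and -80 mm in its frame. Nothing of it moves or turns. Origin: centre of the board's underside; y runs along the board, z up.
- lid: Knurled brass lid, 72 mm across, about 90 g, twist-locked on either tin. Origin: on its axis at the skirt's lower edge, 82 mm above the table when closed; z up. On its flat top (19 mm above the origin) stands a bar grip, 46 mm long along x, 12 mm thick along y, its top 47 mm above the origin. Locked it has 3 mm vertical play; pulling then only jams it. As found, its x lies along the stand's x within 5 degrees.
- lid_grip (a point): Middle of the bar grip, on the lid's axis, 33 mm above the lid's origin; x along the bar. From the start the lid, nearly frictionless, meets a firm stop one way after about 12 degrees (7 to 17), the other way after about 62 (57 to 67); within 5 degrees of that stop it lifts straight off. Which way is which varies unseen. Forced on past a stop (0.7 N m) the bar slips round on the lid.
- sealed_lid: Low domed brass lid without bar grip, 72 mm across, on the other tin; sealed, it cannot turn or come off. Origin on its axis at the lower edge of its skirt, 82 mm above the table; its top is 29 mm above that.
- matchbox: Matchbox, 62 x 110 x 22 mm, loose on the table behind the work on the left; origin: centre of its underside.
- tealight: Tea light in a metal cup, 38 mm across, 17 mm high, loose on the table behind the board; origin: centre of its underside.
- cup: Open brass tea-light cup, 63 mm across, 46 mm high, loose on the table to the left of the board; origin: centre of its underside.
There are look-alikes about, which are no part of the job. What is shaped like the lid but blue is not meant.

How it is judged:
On the way, in this order (a step that is already met when the one before it is completed fails the run):
1. the lid is turned by more than 40 degrees while still down on its tin (angle between the x axis of lid and the x axis of stand, either way round above 0.7 rad and height (world z) of lid below 0.09 m), for 0.05 s.
2. the lid is lifted off its tin, held by the fingers (height (world z) of lid above 0.112 m and contact force between the fingers and lid above 0.5 N), for 0.1 s.
At the end, for the whole second after the job is handed in: The lid is gripped by the fingers, still, level within 17 degrees, over 50 mm above its closed place (below 0.4 m), within 160 mm of the board centre seen from above, touching neither board, tins nor sealed lid; matchbox, tea light and cup within 30 mm of where they stood (height (world z) of lid between 0.132 and 0.4 m and angle between lid's own z axis and vertical below 0.3 rad and horizontal distance between lid and stand below 0.16 m and contact force between the fingers and lid above 0.5 N and contact force between lid and stand below 0.1 N and contact force between lid and sealed_lid below 0.1 N and linear speed of lid below 0.03 m/s and distance of each of matchbox, tealight, cup from where it was at the start of the episode below 0.03 m); the arm keeps its last pose, push and grip.
It fails at once if the matchbox, the tea light or the brass cup is pushed away (distance of any of matchbox, tealight, cup from where it was at the start of the episode above 0.03 m).
It also fails if it takes over 42 s, if anything falls off the work surface, if the arm or the gripper's body presses on something with over 40 N, if the wrist force passes 120 N, or if a joint passes its speed limit or range.

### The arm

A 6-joint arm with a two-finger parallel gripper is mounted at the origin on a cart in front of the work surface, level with it; the furniture and walls round the work are solid. World frame = base frame: x ahead of the robot, y to its left, z up, the work surface at z = 0. Lengths are in m, angles in rad, forces in N, time in s.
With the tool pointing down it reaches from about 0.25 to 0.725 m from the base axis. Payload 4 kg.
Tool frame: the origin (TCP) lies midway between the tips of the shut fingers; the grasp point (between the pads) lies 19 mm behind it (bot.grip_point_offset is the distance from the TCP to the grasp point, in m); z points along the fingers, y is the line along which they close (so a half turn about z gives the same grasp; the last joint's range is limited). The gripper opens to 85 mm and grips with 20 to 120 N. Pads are 22 mm wide; open, the fingers measure 114 mm over their backs; the gripper's body (76 mm by 85 mm) begins 54 mm behind the grasp point. The pads swing forward as they close: fully open they stand 13 mm farther back than shut.
Start: joints at [0, 0.241, 0.005, 1.335, 0, 1.571], TCP at [0.5, -0, 0.231] pointing down, gripper open.
Joint ranges: [-2.72, 2.72], [-1.05, 1.87], [-1.09, 1.28], [-1.99, 2.15], [-1.42, 1.44], [-3.14, 3.14]. Speed limits (rad/s): [2.79, 2.79, 3.14, 3.14, 3.14, 3.14].

### API

Orientations are given as a unit quaternion [x, y, z, w].
In Python, from workcell import bot gives the robot as it stands.
- The arm moves only by the tool step_arm, never from a script. Its argument "targets" is text: rows parted by semicolons, each of 7 numbers parted by spaces: the opening, from -1 (shut) to 1 (fully open), so that 0 is half open, then the shift along the world's x, y, z normalised to -1 to 1, where 1 is 0.5 m, then the turn, a rotation vector about the world's x, y, z normalised to -1 to 1, where 1 is pi/4 rad. In form: gripper x y z wx wy wz; .... A call has 1 to 10 rows; each row is the pose to reach, as a shift and turn from the pose commanded when the call began; what a row does not reach only later rows make up. A row lasts 1/12 s, in which the tool goes at most 41.7 mm and 7.16 degrees, less where a joint would pass 70% of its speed; a pose out of reach is approached as far as the arm can. A call with a number of a shift or a turn outside -1 to 1 is refused whole. A call with a gripper value outside its range is refused whole. The fingers move at their own pace and stop on an object; the grip force is fixed at half the most. Time passes only in rows, so rows that repeat a pose let the fingers close. It gives the time, the measured TCP pose, the force, the opening and the grip force at its end, in the units of the state.
- bot.get_obs(): the state, without advancing time (a new reading comes with each control period).
- bot.camera(name): name is "scene" or "side" or "wrist"; returns the picture (420x560x3 uint8, red, green, blue); there is no depth.
- bot.camera_info(name): a dict with "vertical_fov" (degrees; the focal length in pixels is half the picture's height over the tangent of half this angle, whatever the lens; pixels are square), "cx", "cy" (the principal point, pixels), "D" ([k1, k2, p1, p2, k3] as OpenCV has them; the pictures are not rectified), "pose" (4x4, takes a point from camera to world coordinates). Camera axes: x right, y up, looking along -z (the intrinsics and any distortion apply to the point x, -y, -z); pixel columns grow to the right and rows downward; lengths in m; the calibration is good to about 2 mm. A picture is of the moment at which its call begins: read the wrist's pose just before it. camera_info takes no time and is no camera call; for the wrist camera it gives the pose at the moment of the call.
- bot.job_done(): hands the job in; it is judged then, once.
The state is a dict: "clock": time; "joint_pos": joint angles; "joint_vel": joint speeds; "tau": joint torques, N m; "eef_pos": TCP position; "tool_rot": TCP orientation; "ft_force": force on the tool from outside, world axes, zero at the start; "ft_torque": the same for the moment, N m; "grip_width": finger opening in m; "grasp_force": force on a finger pad.
Only numpy, scipy, OpenCV 4.12 (cv2) and the standard library are available. Lean on these libraries where they do the work, as an engineer would, in place of code of your own. Each camera call takes 0.05 s, during which the arm holds its last target. There are 200 camera calls.

## Working session

There is one attempt and no reset: what is moved stays moved. The work goes in short steps, Python scripts to look and compute and a tool call to move; the robot and the scene stay as the last step left them, time stands still between calls to the robot, and variables do not carry over. Pictures are saved under pics/ and viewed, at most 10 in all, crops included, and the job is handed in when it is done.

Besides the shell and the picture viewer there is one more tool, called after ">>>" as name(argument=value, ...), one argument or row to a line, values as JSON. step_arm: Moves the arm, as the interface text tells. Scaled input: -1 to 1 covers 0.5 m each way for a shift and pi/4 rad each way for a turn. Its arguments: {"type":"object","properties":{"targets":{"type":"string"}},"required":["targets"]}

```bash
mkdir -p pics; python3 - <<'E'
from workcell import bot
import cv2
for n in("scene","side","wrist"):
    im=bot.camera(n); cv2.imwrite(f"pics/{n}0.png",im[:,:,::-1]); i=bot.camera_info(n)
    print(n,i["vertical_fov"],i["cx"],i["cy"],i["D"],i["pose"].round(3).tolist() if hasattr(i["pose"],"round") else i["pose"])
print(bot.get_obs())
E
```

```text
scene 47.45441321065834 286.3087953495246 208.07156982944971 [-0.12603942  0.          0.          0.          0.        ] [[0.797, 0.314, -0.516, 0.019], [-0.604, 0.404, -0.687, -0.59], [-0.008, 0.859, 0.511, 0.643], [0.0, 0.0, 0.0, 1.0]]
side 42.540100377541805 282.50901595009327 213.90856863102857 [-0.00775696  0.          0.          0.          0.        ] [[1.0, -0.005, -0.015, 0.542], [-0.011, 0.463, -0.886, -0.948], [0.011, 0.886, 0.463, 0.674], [0.0, 0.0, 0.0, 1.0]]
wrist 67.90078445883151 280.9320285280113 205.3287936542309 [0.01828241 0.         0.         0.         0.        ] [[1.0, 0.001, 0.001, 0.5], [-0.001, 0.957, 0.29, 0.074], [-0.001, -0.29, 0.957, 0.373], [0.0, 0.0, 0.0, 1.0]]
{'clock': 0.15, 'joint_pos': array([-3.36370423e-05,  2.41238371e-01,  4.06057361e-03,  1.33521237e+00,
        1.58929773e-05,  1.57079197e+00]), 'joint_vel': array([ 2.68490045e-05, -2.26798664e-03,  2.85118749e-03,  7.34035098e-04,
       -6.75218681e-04,  3.51125000e-04]), 'tau': array([-1.62746033e-03, -3.72633219e+01,  2.52638429e+01,  1.23480460e-02,
       -1.30651040e-05,  1.49362950e-05]), 'eef_pos': array([ 4.99528909e-01, -1.19791564e-05,  2.30628511e-01]), 'tool_rot': array([ 7.07116914e-01,  7.07096199e-01, -5.57878851e-04, -5.69138288e-04]), 'ft_force': array([0.33152498, 0.85921328, 0.99727295]), 'ft_torque': array([-0.00880202,  0.01062145,  0.00401116]), 'grasp_force': 0.0, 'grip_width': 0.08549659753811387}
```

View pics/scene0.png

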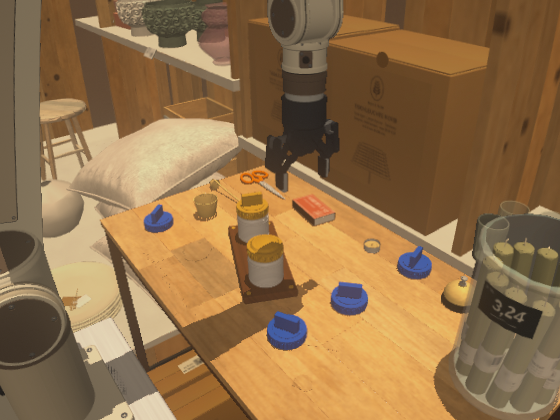

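View pics/wrist0.png

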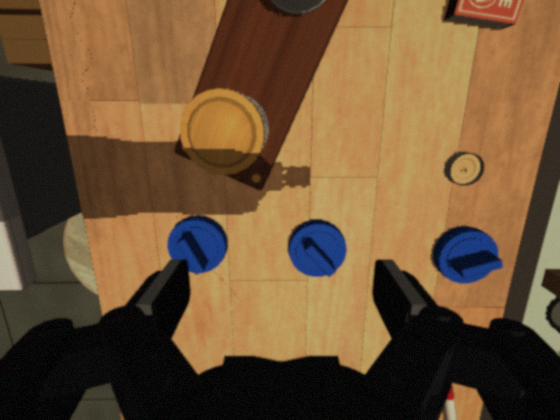

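The scene view shows two brass-lidded tins on the board: the far one at (252,205) appears to have a bar, and the near one at (265,248) is domed. Four blue look-alikes sit at (158,220), (349,297), (287,331) and (415,263). The wrist view shows the domed lid at (225,130), with no bar. I'll confirm with enlarged crops.

```bash
cat > h.py <<'E'
import numpy as np,cv2
from workcell import bot
def ray(n,uv,i=None):
    i=i or bot.camera_info(n); T=np.array(i["pose"]); f=210/np.tan(np.radians(i["vertical_fov"])/2)
    K=np.array([[f,0,i["cx"]],[0,f,i["cy"]],[0,0,1.]])
    p=cv2.undistortPoints(np.array(uv,float).reshape(-1,1,2),K,np.array(i["D"])).reshape(-1,2)
    d=np.c_[p[:,0],-p[:,1],-np.ones(len(p))]@T[:3,:3].T
    return T[:3,3],d
def plane(n,uv,z,i=None):
    o,d=ray(n,uv,i); return o+d*((z-o[2])/d[:,2])[:,None]
E
python3 - <<'E'
from h import *
a=cv2.imread("pics/scene0.png")[180:300,200:320]; b=cv2.imread("pics/side0.png")
r=lambda x,k:cv2.resize(x,None,fx=k,fy=k,interpolation=cv2.INTER_CUBIC)
cv2.imwrite("pics/crop.png",r(a,5)); 
print("sealed top",plane("wrist",[[225,131]],.10))
for z in(0,): print("tea",plane("wrist",[[464,169]],.017))
E
```

```text
sealed top [[0.45195817 0.05795352 0.1       ]]
tea [[0.70863277 0.00997639 0.017     ]]
```

View pics/crop.png

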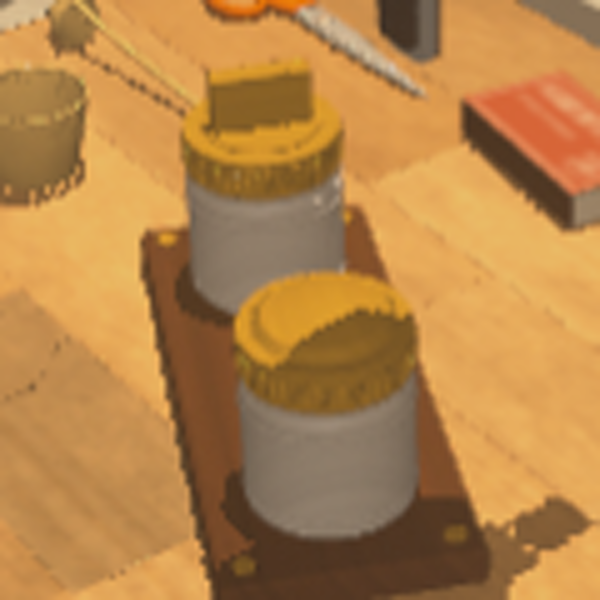

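View pics/side0.png

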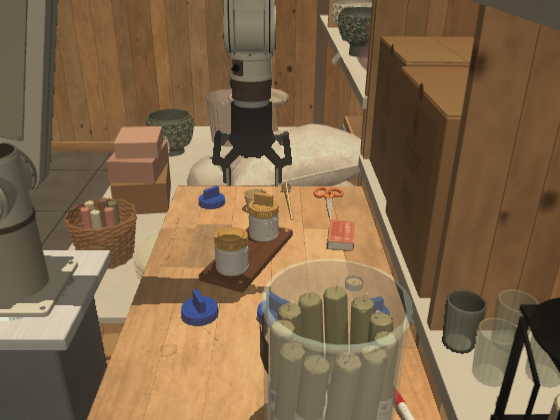

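The target is the brass lid with the upright bar on the far tin (scene px 252,195; side px 264,200). The near brass lid is domed and the others are blue.

```bash
python3 - <<'E'
from h import *
print("bar ends top",plane("scene",[[241.6,194.5],[262.2,192.8],[252,194.8]],.129))
e=plane("wrist",[[183,150],[232,0],[264,189],[347,0]],.018);print(e)
for a,b in((0,1),(2,3)): d=e[b]-e[a];print(np.degrees(np.arctan2(d[1],d[0])))
o1,d1=ray("scene",[[252,194.8]]);o2,d2=ray("side",[[264,194.5]])
A=np.c_[d1[0],-d2[0]];s=np.linalg.lstsq(A,o2-o1,rcond=None)[0];print(o1+s[0]*d1[0],o2+s[1]*d2[0])
E
```

```text
bar ends top [[0.49446629 0.20919281 0.129     ]
 [0.53494122 0.18742041 0.129     ]
 [0.5119238  0.19381049 0.129     ]]
[[ 0.38922178  0.03212887  0.018     ]
 [ 0.45141258  0.17812725  0.018     ]
 [ 0.47958512 -0.01302539  0.018     ]
 [ 0.56451754  0.17792693  0.018     ]]
66.92749232833712
66.02129673908482
[0.51685441 0.20164484 0.12385882] [0.51718895 0.20223218 0.12507466]
```

>>> step_arm(
  targets="1 .034 .406 0 0 0 .889;1 .034 .406 0 0 0 .889;1 .034 .406 0 0 0 .889;1 .034 .406 0 0 0 .889;1 .034 .406 0 0 0 .889;1 .034 .406 0 0 0 .889;1 .034 .406 0 0 0 .889",
)

```text
clock: 0.73
eef_pos: [0.5165, 0.2052, 0.2304]
tool_rot: [0.42, 0.907, -0.001, -0.0]
ft_force: [0.1, -0.0, 0.0]
grip_width: 0.0853
grasp_force: 0.0
```

>>> step_arm(
  targets="1 0 0 0 0 0 .589;1 0 0 0 0 0 .589;1 0 0 0 0 0 .589;1 0 0 0 0 0 .589;1 0 0 0 0 0 .589;1 0 0 0 0 0 .589",
)

```text
clock: 1.23
eef_pos: [0.5169, 0.2019, 0.2312]
tool_rot: [0.206, 0.979, -0.0, -0.0]
ft_force: [1.3, 0.2, -0.2]
grip_width: 0.0857
grasp_force: 0.0
```

```bash
python3 - <<'E'
from h import *
o=bot.get_obs();print(o["joint_pos"].round(3),o["eef_pos"],o["tool_rot"].round(3),o["ft_torque"])
i=bot.camera_info("wrist");im=bot.camera("wrist");cv2.imwrite("pics/w1.png",im[:,:,::-1])
import pickle;pickle.dump(i,open("w1.pkl","wb"))
E
```

```text
[ 0.372  0.351  0.156  1.377 -0.     0.788] [0.51692894 0.20188619 0.23122646] [ 0.206  0.979 -0.    -0.   ] [-0.01011765  0.0255181  -0.00900058]
```

View pics/w1.png

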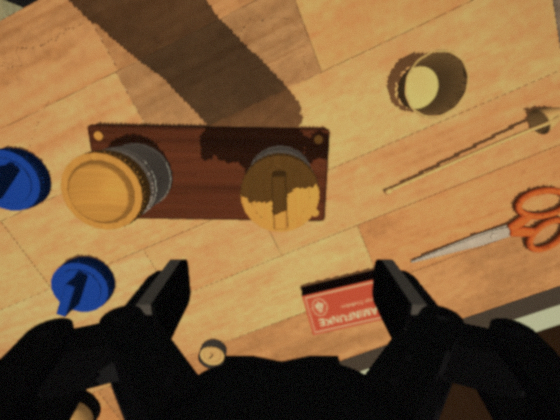

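The wrist view shows the target lid at about (281,193), its bar running vertically from (280,171) to (280,231), the sealed lid at (103,190) and the board roughly horizontal.

```bash
python3 - <<'E'
from h import *
import pickle;i=pickle.load(open("w1.pkl","rb"))
im=cv2.imread("pics/w1.png");print("bar row scan");g=im[:,:,2].astype(int)
for r in(180,200,215,225):print(r,g[r,262:302].tolist())
for c in(276,281,285):print(c,g[160:240:2,c].tolist())
print(plane("wrist",[[280,193]],.101,i),plane("wrist",[[272,200],[288,200]],.129,i),plane("wrist",[[280,172],[279,230]],.129,i))
e=plane("wrist",[[90,126],[329,130],[85,217],[325,220]],.018,i);print(e,[np.degrees(np.arctan2(*(e[b]-e[a])[1::-1])) for a,b in((0,1),(2,3))])
E
```

```text
bar row scan
180 [89, 89, 89, 94, 94, 90, 91, 93, 90, 83, 85, 90, 88, 94, 92, 90, 91, 94, 96, 94, 93, 88, 85, 79, 83, 91, 91, 94, 94, 91, 92, 92, 93, 92, 96, 92, 94, 90, 92, 92]
200 [92, 98, 102, 99, 97, 95, 101, 113, 125, 118, 99, 87, 91, 90, 92, 91, 89, 94, 90, 95, 92, 90, 91, 91, 125, 170, 196, 199, 203, 205, 204, 203, 202, 199, 202, 201, 203, 202, 203, 202]
215 [202, 202, 204, 202, 205, 204, 203, 203, 202, 193, 180, 157, 155, 175, 189, 193, 197, 201, 204, 202, 204, 200, 199, 187, 175, 185, 196, 198, 202, 203, 204, 202, 205, 204, 200, 204, 202, 204, 203, 202]
225 [205, 204, 202, 201, 202, 204, 205, 203, 203, 203, 195, 178, 172, 183, 199, 203, 204, 204, 202, 205, 203, 203, 200, 190, 175, 166, 177, 197, 203, 202, 204, 201, 203, 204, 203, 202, 204, 201, 201, 203]
276 [97, 100, 99, 97, 91, 80, 63, 60, 73, 90, 92, 96, 94, 95, 91, 95, 93, 92, 91, 90, 92, 91, 92, 94, 91, 94, 96, 152, 199, 198, 200, 200, 197, 199, 191, 198, 200, 203, 201, 202]
281 [97, 95, 94, 92, 95, 77, 62, 63, 73, 92, 94, 93, 95, 92, 94, 92, 95, 91, 92, 93, 95, 96, 92, 91, 88, 102, 171, 201, 201, 204, 203, 202, 203, 201, 194, 199, 202, 205, 205, 205]
285 [91, 95, 91, 91, 96, 89, 71, 67, 72, 80, 79, 81, 76, 77, 81, 83, 84, 87, 86, 95, 91, 91, 91, 95, 95, 128, 180, 190, 187, 188, 188, 189, 192, 190, 188, 197, 202, 205, 201, 204]
[[0.51397194 0.20282033 0.101     ]] [[0.51009173 0.19752001 0.129     ]
 [0.51535346 0.20943421 0.129     ]] [[0.49163392 0.2128165  0.129     ]
 [0.53628702 0.19212495 0.129     ]]
[[ 0.38009751  0.0338096   0.018     ]
 [ 0.48970074  0.27260367  0.018     ]
 [ 0.46662801 -0.03147739  0.018     ]
 [ 0.58632588  0.2298603   0.018     ]] [np.float64(65.34551971753552), np.float64(65.39127589107673)]
```

>>> step_arm(
  targets="1 -.006 .001 -.1 0 0 .044;1 -.006 .001 -.17 0 0 .044;1 -.006 .001 -.22 0 0 .044;1 -.006 .001 -.25 0 0 .044;1 -.006 .001 -.25 0 0 .044;1 -.006 .001 -.25 0 0 .044",
)

```text
clock: 1.78
eef_pos: [0.5135, 0.203, 0.1058]
tool_rot: [0.188, 0.982, -0.001, -0.001]
ft_force: [0.5, -0.3, 0.5]
grip_width: 0.0854
grasp_force: 0.0
```

>>> step_arm(
  targets="-.2 0 0 0 0 0 0;-.4 0 0 0 0 0 0;-.6 0 0 0 0 0 0;-1 0 0 0 0 0 0;-1 0 0 0 0 0 0;-1 0 0 0 0 0 0;-1 0 0 0 0 0 0;-1 0 0 0 0 0 0;-1 0 0 0 0 0 0;-1 0 0 0 0 0 0",
)

```text
clock: 2.62
eef_pos: [0.5142, 0.2032, 0.107]
tool_rot: [0.187, 0.982, -0.0, 0.0]
ft_force: [-0.3, -2.4, 6.4]
grip_width: 0.0107
grasp_force: 60.3
```

```bash
cat > o.py <<'E'
from workcell import bot
from scipy.spatial.transform import Rotation as R
import numpy as np
o=bot.get_obs();m=R.from_quat(o["tool_rot"]).as_matrix()
print(o["clock"],o["eef_pos"].round(4),"yaw",round(np.degrees(np.arctan2(m[1,1],m[0,1])),1),"F",o["ft_force"].round(2),"T",o["ft_torque"].round(3),o["grip_width"].round(4),o["grasp_force"],o["joint_pos"][5].round(2))
E
python3 o.py
```

```text
Traceback (most recent call last):
  File "o.py", line 5, in <module>
    print(o["clock"],o["eef_pos"].round(4),"yaw",round(np.degrees(np.arctan2(m[1,1],m[0,1])),1),"F",o["ft_force"].round(2),"T",o["ft_torque"].round(3),o["grip_width"].round(4),o["grasp_force"],o["joint_pos"][5].round(2))
                                                                                                                                                       ^^^^^^^^^^^^^^^^^^^^^
AttributeError: 'float' object has no attribute 'round'
```

```bash
sed -i 's/o\["grip_width"\].round(4)/o["grip_width"]/' o.py; python3 o.py
```

```text
2.6167 [0.5142 0.2032 0.107 ] yaw 68.5 F [-0.29 -2.42  6.45] T [-0.484  0.244  0.048] 0.010715602597595459 60.31814217567444 0.75
```

>>> step_arm(
  targets="-1 0 0 .002 0 0 .03;-1 0 0 .002 0 0 .06;-1 0 0 .002 0 0 .09;-1 0 0 .002 0 0 .12;-1 0 0 .002 0 0 .12;-1 0 0 .002 0 0 .12",
)

```text
clock: 3.12
eef_pos: [0.514, 0.2032, 0.1071]
tool_rot: [0.14, 0.99, -0.0, -0.0]
ft_force: [-0.1, -3.1, 0.1]
grip_width: 0.0108
grasp_force: 59.8
```

```bash
python3 o.py
```

```text
3.1167 [0.514  0.2032 0.1071] yaw 73.9 F [-0.07 -3.13  0.12] T [-0.707 -0.095 -0.011] 0.010822222693106986 59.79900598526001 0.66
```

>>> step_arm(
  targets="-1 0 0 0 0 0 .03;-1 0 0 0 0 0 .06;-1 0 0 0 0 0 .06;-1 0 0 0 0 0 .06",
)

```text
clock: 3.45
eef_pos: [0.5139, 0.2033, 0.1071]
tool_rot: [0.117, 0.993, -0.0, -0.0]
ft_force: [-0.1, -2.8, -0.5]
grip_width: 0.0109
grasp_force: 59.8
```

```bash
python3 o.py
```

```text
3.45 [0.5139 0.2033 0.1071] yaw 76.6 F [-0.07 -2.78 -0.52] T [-0.88   0.046  0.066] 0.010897959962529907 59.75500702857971 0.61
```

>>> step_arm(
  targets="-1 0 0 0 0 0 .03;-1 0 0 0 0 0 .06;-1 0 0 0 0 0 .06;-1 0 0 0 0 0 .06",
)

```text
clock: 3.78
eef_pos: [0.5137, 0.2034, 0.1071]
tool_rot: [0.093, 0.996, -0.0, -0.0]
ft_force: [-1.2, -3.9, 0.2]
grip_width: 0.0107
grasp_force: 59.7
```

```bash
python3 o.py
```

```text
3.7833 [0.5137 0.2034 0.1071] yaw 79.3 F [-1.23 -3.91  0.23] T [-0.823  0.145  0.037] 0.010717803655318945 59.72431004047394 0.56
```

>>> step_arm(
  targets="-1 0 0 0 0 0 .02;-1 0 0 0 0 0 .045;-1 0 0 0 0 0 .045;-1 0 0 0 0 0 .045",
)

```text
clock: 4.12
eef_pos: [0.5137, 0.2035, 0.1071]
tool_rot: [0.076, 0.997, -0.0, -0.0]
ft_force: [-1.1, -3.7, 0.0]
grip_width: 0.0107
grasp_force: 59.7
```

```bash
python3 o.py
```

```text
4.1167 [0.5137 0.2035 0.1071] yaw 81.3 F [-1.09 -3.7   0.04] T [-0.89   0.364 -0.041] 0.01065275842786023 59.706677198410034 0.53
```

>>> step_arm(
  targets="-1 0 0 0 0 0 .02;-1 0 0 0 0 0 .045;-1 0 0 0 0 0 .045;-1 0 0 0 0 0 .045",
)

```text
clock: 4.45
eef_pos: [0.5138, 0.2035, 0.1072]
tool_rot: [0.058, 0.998, -0.0, -0.0]
ft_force: [-1.8, -3.6, -0.6]
grip_width: 0.0111
grasp_force: 59.7
```

```bash
python3 o.py
```

```text
4.45 [0.5138 0.2035 0.1072] yaw 83.4 F [-1.82 -3.62 -0.57] T [-0.933  0.358  0.002] 0.011104979631449702 59.659515023231506 0.49
```

>>> step_arm(
  targets="-1 0 0 0 0 0 .02;-1 0 0 0 0 0 .045;-1 0 0 0 0 0 .045;-1 0 0 0 0 0 .045",
)

```text
clock: 4.78
eef_pos: [0.5138, 0.2034, 0.1072]
tool_rot: [0.04, 0.999, -0.0, -0.0]
ft_force: [-3.2, -3.8, -0.1]
grip_width: 0.0111
grasp_force: 59.6
```

```bash
python3 o.py
```

```text
4.7833 [0.5138 0.2034 0.1072] yaw 85.4 F [-3.23 -3.77 -0.13] T [-0.904  0.462 -0.022] 0.011061212392949979 59.63754057884216 0.46
```

>>> step_arm(
  targets="-1 0 0 0 0 0 .02;-1 0 0 0 0 0 .045;-1 0 0 0 0 0 .045;-1 0 0 0 0 0 .045",
)

```text
clock: 5.12
eef_pos: [0.5138, 0.2033, 0.1072]
tool_rot: [0.022, 1.0, -0.0, -0.0]
ft_force: [-1.7, -4.7, 0.9]
grip_width: 0.0106
grasp_force: 59.6
```

```bash
python3 o.py
```

```text
5.1167 [0.5138 0.2033 0.1072] yaw 87.4 F [-1.74 -4.65  0.94] T [-1.063  0.527 -0.015] 0.010637960962614343 59.64181423187256 0.42
```

Past 19° with no torque about z, so this is the free direction.

>>> step_arm(
  targets="-1 0 0 0 0 0 .1;-1 0 0 0 0 0 .2;-1 0 0 0 0 0 .3;-1 0 0 0 0 0 .4;-1 0 0 0 0 0 .5;-1 0 0 0 0 0 .6;-1 0 0 0 0 0 .7;-1 0 0 0 0 0 .78;-1 0 0 0 0 0 .78;-1 0 0 0 0 0 .78",
)

```text
clock: 5.95
eef_pos: [0.514, 0.2023, 0.1073]
tool_rot: [-0.28, 0.96, -0.001, -0.0]
ft_force: [-1.9, -7.7, 0.3]
grip_width: 0.0107
grasp_force: 59.7
```

```bash
python3 o.py
```

```text
5.95 [0.514  0.2023 0.1073] yaw 122.5 F [-1.87 -7.68  0.35] T [-1.603  0.482 -0.032] 0.01073174562139911 59.746450781822205 -0.19
```

>>> step_arm(
  targets="-1 0 0 0 0 0 .02;-1 0 0 0 0 0 .035;-1 0 0 0 0 0 .035;-1 0 0 0 0 0 .035",
)

```text
clock: 6.28
eef_pos: [0.5137, 0.2022, 0.1072]
tool_rot: [-0.293, 0.956, -0.001, -0.001]
ft_force: [-3.7, -6.8, 0.4]
grip_width: 0.0111
grasp_force: 59.8
```

```bash
python3 o.py
```

```text
6.2833 [0.5137 0.2022 0.1072] yaw 124.1 F [-3.72 -6.75  0.41] T [-1.63   0.581 -0.175] 0.011085372810584429 59.82661306858063 -0.22
```

>>> step_arm(
  targets="-1 0 0 0 0 0 .02;-1 0 0 0 0 0 .035;-1 0 0 0 0 0 .035;-1 0 0 0 0 0 .035",
)

```text
clock: 6.62
eef_pos: [0.5137, 0.2021, 0.1073]
tool_rot: [-0.306, 0.952, -0.001, -0.001]
ft_force: [-2.2, -7.5, 1.8]
grip_width: 0.0108
grasp_force: 59.9
```

```bash
python3 o.py
```

```text
6.6167 [0.5137 0.2021 0.1073] yaw 125.6 F [-2.18 -7.49  1.77] T [-1.718  0.602 -0.135] 0.010793819584767559 59.886927008628845 -0.25
```

>>> step_arm(
  targets="-1 0 0 0 0 0 .02;-1 0 0 0 0 0 .035;-1 0 0 0 0 0 .035;-1 0 0 0 0 0 .035",
)

```text
clock: 6.95
eef_pos: [0.5136, 0.2017, 0.1073]
tool_rot: [-0.319, 0.948, -0.002, -0.001]
ft_force: [-3.9, -9.0, 2.8]
grip_width: 0.0106
grasp_force: 60.0
```

```bash
python3 o.py
```

```text
6.95 [0.5136 0.2017 0.1073] yaw 127.2 F [-3.87 -8.96  2.76] T [-1.871  0.673 -0.347] 0.0105506687620876 60.02555251121521 -0.27
```

>>> step_arm(
  targets="-1 0 0 0 0 0 .01;-1 0 0 0 0 0 .025;-1 0 0 0 0 0 .025;-1 0 0 0 0 0 .025",
)

```text
clock: 7.28
eef_pos: [0.5135, 0.2013, 0.1073]
tool_rot: [-0.328, 0.945, -0.002, -0.001]
ft_force: [-3.7, -8.9, 2.2]
grip_width: 0.0107
grasp_force: 60.2
```

```bash
python3 o.py
```

```text
7.2833 [0.5135 0.2013 0.1073] yaw 128.3 F [-3.74 -8.93  2.15] T [-2.122  0.706 -0.402] 0.010708512057868592 60.178202390670776 -0.29
```

Torque is building, so it is at the stop near 59°. I'll back off 1° and lift gently.

>>> step_arm(
  targets="-1 0 0 0 0 0 -.022;-1 0 0 .004 0 0 -.022;-1 0 0 .008 0 0 -.022;-1 0 0 .012 0 0 -.022;-1 0 0 .016 0 0 -.022;-1 0 0 .016 0 0 -.022",
)

```text
clock: 7.78
eef_pos: [0.5139, 0.2016, 0.1147]
tool_rot: [-0.32, 0.947, -0.002, -0.001]
ft_force: [-1.2, -7.0, -0.5]
grip_width: 0.0111
grasp_force: 59.7
```

```bash
python3 o.py
```

```text
7.7833 [0.5139 0.2016 0.1147] yaw 127.3 F [-1.25 -7.01 -0.53] T [-1.887  0.349 -0.276] 0.011136291574865748 59.68646049499512 -0.28
```

>>> step_arm(
  targets="-1 0 0 .02 0 0 0;-1 0 0 .04 0 0 0;-1 0 0 .06 0 0 0;-1 0 0 .08 0 0 0;-1 0 0 .1 0 0 0;-1 0 0 .12 0 0 0;-1 0 0 .14 0 0 0;-1 0 0 .16 0 0 0;-1 0 0 .16 0 0 0;-1 0 0 .16 0 0 0",
)

```text
clock: 8.62
eef_pos: [0.5145, 0.2037, 0.1961]
tool_rot: [-0.32, 0.947, 0.0, 0.001]
ft_force: [-0.4, 0.1, -1.5]
grip_width: 0.0113
grasp_force: 59.6
```

```bash
python3 o.py; python3 - <<'E'
from h import *
a=bot.camera("scene")[:300,150:400];b=bot.camera("side")[100:300,180:340]
f=lambda x:cv2.resize(x,(400,480 if x is a else 500))[:480,:,::-1]
cv2.imwrite("pics/end.png",np.hstack([f(a),f(b)]))
E
```

```text
8.6167 [0.5145 0.2037 0.1961] yaw 127.4 F [-0.42  0.14 -1.54] T [0.066 0.011 0.033] 0.011268262788557077 59.5801305770874 -0.27
```

View pics/end.png

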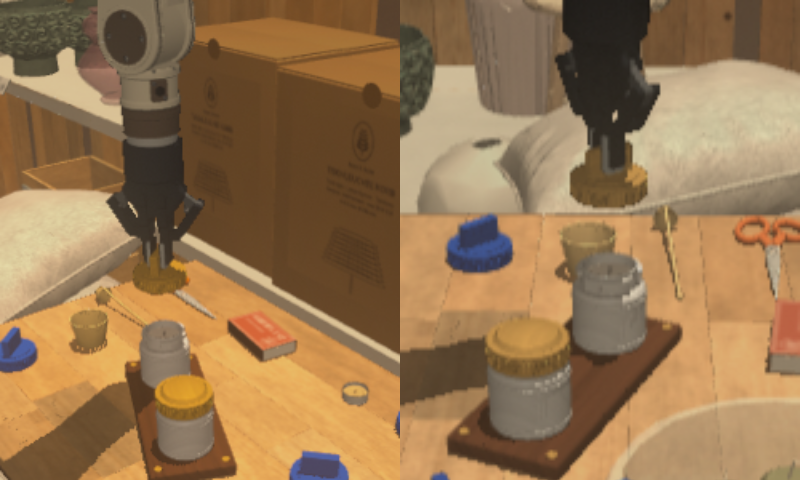

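The lid hangs level in the fingers (left panel 160,275; right panel 610,185) about 89 mm above its seat. The tin is open, and the cup, tea light and matchbox are undisturbed.

```bash
python3 -c "
from workcell import bot
print(bot.job_done())"
```

```text
the job is handed in; nothing more can be done
None
```

The tester tin is open: the lid turned freely anticlockwise (seen from above) to a stop near 59° and lifted off. The job was handed in with the lid gripped, level, about 89 mm above where it sat, and the matchbox, tea light and cup not touched; the judging result was not shown.

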